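# Exchange the guarded middle vial of a seed rack for weighing

## Task

The white-capped vial in the middle of the rack is due for weighing. Stand its two neighbours, the blue-capped and the black-capped vial, in the steel dish; then stand the white-capped vial on the middle of the balance pan; then stand the red-capped vial from the table in the middle of the empty middle berth, and finally put the blue-capped and black-capped vials back, each on the berth it came from. Keep every vial upright and let go of them all.

Things in the scene. Friction and masses are not known exactly. Their poses are not given: they have to be found in the camera images.
- rack: White fixed rack: base 64 (x) by 130 (y) by 10 mm high; on its top three flat grey berth marks in a row at y = -36, 0, +36 mm. Two green uprights (5 mm in x, 22 in y, tops 61 mm above the table, inner faces at x = -21.5, +21.5) flank the middle berth: grip the middle vial along y once its neighbours are gone, end vials along x. Origin: centre of underside, below the middle berth; z up
- dish: Round pressed steel dish, fixed, 197 mm across and 28 mm high, with sloping sides; its flat floor is 2 mm above the table and about 120 mm across, big enough for two vials side by side (stand them with their centres within 50 mm of its centre). Origin at the centre of its underside, z up.
- balance: White fixed balance: rigid round steel pan 108 mm across, its flat top 32 mm above the table; dark display on the side towards the robot. Housing 24 mm high, 140 mm in y, reaching 105 mm along -x (display side) and 65 mm along +x. Origin on the table right below the pan centre; z up.
- vial_white: White-capped clear glass seed vial, a cylinder 23.6 mm in diameter and 60 mm tall over its cap, about 22 g. Origin at the centre of its underside, z up along its axis. Starts on the rack's middle berth.
- vial_blue: Blue-capped clear glass seed vial, a cylinder 23.6 mm in diameter and 60 mm tall over its cap, about 22 g. Origin at the centre of its underside, z up along its axis. Starts on one of the two end berths of the rack.
- vial_black: Black-capped clear glass seed vial, a cylinder 23.6 mm in diameter and 60 mm tall over its cap, about 22 g. Origin at the centre of its underside, z up along its axis. Starts on the other end berth of the rack.
- vial_red: Red-capped clear glass seed vial, a cylinder 23.6 mm in diameter and 59 mm tall over its cap, about 22 g. Origin at the centre of its underside, z up along its axis. Starts standing on the table beyond the rack.
There are look-alikes about, which are no part of the job. Leave any brown look-alike of the dish alone.

How it is judged:
By the outcome, as a careful person would: the job done as asked, in the order asked, and still so for the second after the job is handed in, with the robot touching nothing.
It also fails if it takes over 109 s, if anything falls off the work surface, if the arm or the gripper's body presses on something with over 40 N, if the wrist force passes 120 N, or if a joint passes its speed limit or range.

## Robot

A 6-joint arm with a two-finger parallel gripper is mounted at the origin on a cart in front of the work surface, level with it; the furniture and walls round the work are solid. World frame = base frame: x ahead of the robot, y to its left, z up, the work surface at z = 0. Lengths are in m, angles in rad, forces in N, time in s.
With the tool pointing down it reaches from about 0.325 to 0.9 m from the base axis. Payload 3.5 kg.
Tool frame: the origin (TCP) lies on the centre line of the jaws, within the pads' length; the fingertips stand 17 mm ahead of it and the grasp point (between the pads) lies 2 mm behind it; z points along the fingers, y is the line along which they close (so a half turn about z gives the same grasp; the last joint's range is limited). The gripper opens to 85 mm and grips with 20 to 120 N. Pads are 22 mm wide; open, the fingers measure 114 mm over their backs; the gripper's body (76 mm by 85 mm) begins 54 mm behind the grasp point. The pads swing forward as they close: fully open they stand 13 mm farther back than shut.
Start: joints at [1.065, 0.276, -0.026, 1.268, 0, 1.467], TCP at [0.245, 0.575, 0.248] pointing down, gripper open.
Joint ranges: [-3.12, 3.12], [-0.85, 1.88], [-1.08, 1.24], [-1.95, 2.15], [-1.57, 1.53], [-3.14, 3.14]. Speed limits (rad/s): [2.57, 2.57, 3.14, 3.14, 3.14, 3.14].

## Interface

Orientations are given as a unit quaternion [x, y, z, w].
In Python, from cell import bot gives the robot as it stands. Calls block until the motion is done:
- bot.goto(position, orientation): joint-space move of the TCP to a pose.
- bot.line_to(position, rot=None, rate=0.15): straight line of the TCP; rot=None keeps the orientation; rate is the mean speed in m/s.
- bot.movej(angles): joint-space move.
- bot.grip(opening, grasp_force=None): finger opening in m; grasp_force is the grip in N (None keeps the last); returns when the fingers have stopped.
- bot.pause(seconds).
- bot.solve_ik(position, orientation): joint angles nearest the present ones, or None.
- bot.camera(name): name is "side" or "top" or "wrist"; returns a dict with "frame" (400x640x3 uint8, red, green, blue), "mtx" (3x3 intrinsics, pixels), "k1" (the pictures are not rectified: a ray, as slopes to the right and down, at radius r is drawn at 1 + k1 r^2 times it, then the intrinsics apply), "cam_to_world" (4x4, takes a point from camera to world coordinates); the wrist camera has in their place "mount" (4x4, takes a point from camera to tool coordinates, whose origin is the TCP and whose axes are the flange's). Camera axes: x right, y up, looking along -z (the intrinsics and any distortion apply to the point x, -y, -z); pixel columns grow to the right and rows downward; lengths in m; the calibration is good to about 2 mm. A picture is of the moment at which its call begins: read the wrist's pose just before it. There is no depth.
A pose or a line that the arm cannot do raises bot.Unreachable and nothing moves.
- bot.finish_job(): hands the job in, once; it reports no verdict.
Trained networks look in a picture, given as the dict that the camera call returned (one of the last four; its "shot" number tells which), for a name from the list of things; names that differ only in an ending like _2 or _b are one class to them, and where a whole thing is asked for, a point or a joint stands for the part that bears it (a point fixed in the world has none). Each returns a list of dicts, best first, with "score" (0 to 1); they miss things now and then, are a little off and sometimes report something else, mostly with a low value. They report only what shows in the picture. A call takes as long as a camera call. They do not tell look-alikes from the thing itself.
- bot.cut_out(picture, thing): "pixels" (400x640 bool, what is visible of it).
- bot.pinpoint(picture, thing): "position" ([x, y, z] in m, in the coordinates of the camera as it stood for that picture, good to about 4 mm: a listed point, or the origin of a listed thing).
Readings, each from a call of its own:
- bot.get_t(): time.
- bot.get_q(): joint angles.
- bot.get_joint_vel(): joint speeds.
- bot.get_joint_efforts(): joint torques, N m.
- bot.get_position(): TCP position.
- bot.get_tool_rot(): TCP orientation.
- bot.get_force(): force on the tool from outside, world axes, zero at the start.
- bot.get_ft_torque(): the same for the moment, N m.
- bot.get_finger_gap(): finger opening in m.
Only numpy, scipy, OpenCV 4.12 (cv2) and the standard library are available. Lean on these libraries where they do the work, as an engineer would, in place of code of your own. Each camera call takes 0.05 s, during which the arm holds its last target. There are 200 camera calls.

## Working session

There is one attempt and no reset: what is moved stays moved. The work goes in short steps, each a Python script; the robot and the scene stay as the last script left them, time stands still between calls to the robot, and variables do not carry over. Pictures are saved under pics/ and viewed, on a budget of 14 in all, crops included, one or two more only if the job needs it, and the job is handed in when it is done.

```bash
mkdir -p pics; ls
cat > h.py <<'E'
from cell import bot
import numpy as np, cv2
def save(c,n): cv2.imwrite('pics/'+n, c['frame'][:,:,::-1])
def ray(c,uv,z,T=None):
    T=c['cam_to_world'] if T is None else T
    p=cv2.undistortPoints(np.array([[uv]],float),np.array(c['mtx']),np.array([c['k1'],0,0,0.]))[0,0]
    T=np.array(T); d=T[:3,:3]@np.array([p[0],-p[1],-1]); o=T[:3,3]
    return o+d*(z-o[2])/d[2]
E
python3 - <<'E'
from h import *
for n in ('top','side'):
    c=bot.camera(n); save(c,n+'1.png'); T=np.array(c['cam_to_world']); print(n,T.round(3).tolist(),c['k1'])
    for t in ('rack','dish','balance','vial_white','vial_blue','vial_black','vial_red'):
        for d in bot.pinpoint(c,t)[:4]:
            print(t,round(d['score'],2),(T@np.r_[d['position'],1])[:3].round(4))
E
```

```text
pics
top [[0.011, 0.986, -0.165, 0.307], [-1.0, 0.009, -0.016, -0.21], [-0.014, 0.165, 0.986, 1.575], [0.0, 0.0, 0.0, 1.0]] 0.008433283870587466
rack 0.57 [ 0.4994  0.2507 -0.0037]
rack 0.55 [ 4.77e-01 -1.00e-04 -3.40e-03]
dish 0.87 [ 0.4212 -0.6971  0.0021]
dish 0.71 [ 0.485  -0.2656 -0.0015]
balance 0.69 [0.5015 0.2528 0.0007]
vial_white 0.36 [ 0.4737 -0.0014  0.008 ]
vial_blue 0.6 [ 0.4775  0.0013 -0.004 ]
vial_blue 0.43 [ 0.4646 -0.0308  0.0082]
vial_black 0.66 [ 0.4824 -0.264  -0.0029]
vial_black 0.6 [0.483  0.0386 0.0077]
vial_red 0.38 [ 6.452e-01  4.500e-02 -6.000e-04]
side [[-0.966, 0.098, -0.239, 0.136], [-0.258, -0.353, 0.9, 1.32], [0.004, 0.931, 0.366, 0.676], [0.0, 0.0, 0.0, 1.0]] 0.010520892494592893
rack 0.8 [ 0.4767  0.0044 -0.0019]
dish 0.75 [ 0.4819 -0.2623 -0.0039]
balance 0.71 [5.054e-01 2.586e-01 2.000e-04]
vial_white 0.63 [0.4709 0.0056 0.0066]
vial_blue 0.37 [ 0.4662 -0.0372  0.0089]
vial_black 0.71 [0.4899 0.0364 0.0078]
vial_black 0.53 [ 0.477   0.0058 -0.003 ]
vial_red 0.7 [ 0.6406  0.0461 -0.0029]
vial_red 0.21 [ 0.4828 -0.2605 -0.001 ]
```

View pics/top1.png

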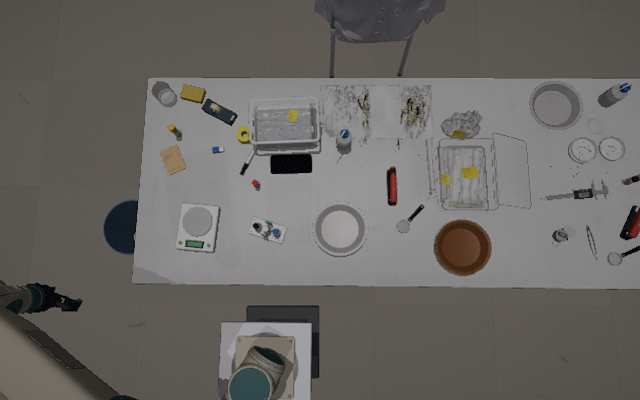

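View pics/side1.png

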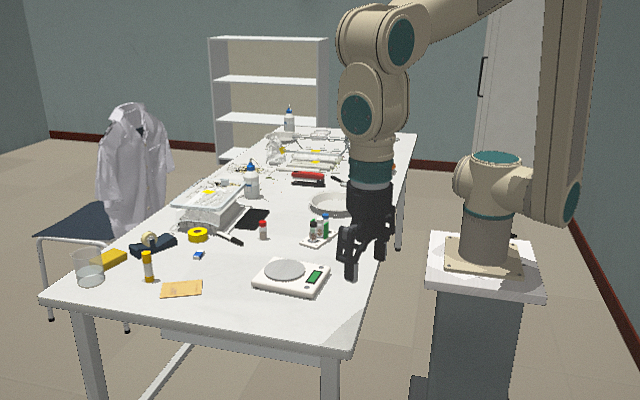

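The top view shows the steel dish at (341,229), with the brown look-alike at (462,247). The rack is at (268,230), with the black vial at about (258,228), white in the middle and blue at about (276,233). The red-capped vial is at (256,184), and the yellow-capped tube at (172,130) and the bottle at (344,138) are not part of the job. The balance is at (197,228). The side view agrees, with the red vial at (263,229) and the rack at (320,235). Next is a close look with the wrist camera.

```bash
cat >> h.py <<'E'
from scipy.spatial.transform import Rotation as R
def down(a):
    y=np.array([np.cos(a),np.sin(a),0]); z=np.array([0,0,-1.]); x=np.cross(y,z)
    return R.from_matrix(np.c_[x,y,z]).as_quat()
def best(p,a):
    q0=np.array(bot.get_q()); o=[]
    for k in (0,np.pi):
        s=bot.solve_ik(p,down(a+k))
        if s is not None: o.append((abs(s[5]),a+k))
    return down(min(o)[1])
def wrist():
    T=np.eye(4); T[:3,3]=bot.get_position(); T[:3,:3]=R.from_quat(bot.get_tool_rot()).as_matrix()
    c=bot.camera('wrist'); return c,T@np.array(c['mount'])
E
python3 - <<'E'
from h import *
p=[0.46,0.0,0.30]; bot.goto(p,best(p,np.radians(-14)))
print(bot.get_t(),np.round(bot.get_q(),3))
c,T=wrist(); save(c,'w1.png'); print(T.round(3).tolist(), np.round(c['mtx'],1).tolist(),np.round(c['mount'],3).tolist())
for t in ('rack','vial_white','vial_blue','vial_black','vial_red'):
    for d in bot.pinpoint(c,t)[:4]: print(t,round(d['score'],2),(T@np.r_[d['position'],1])[:3].round(4))
np.savez('w1.npz',T=T,m=c['mtx'],k=c['k1'])
E
```

```text
3.2833 [-0.14  -0.044 -0.281  1.334  0.    -1.467]
[[-0.971, -0.232, -0.065, 0.443], [0.241, -0.933, -0.267, -0.066], [0.001, -0.274, 0.962, 0.426], [0.0, 0.0, 0.0, 1.0]] [[277.6, 0.0, 321.5], [0.0, 277.6, 207.2], [0.0, 0.0, 1.0]] [[0.001, 0.962, 0.274, 0.069], [1.0, -0.0, -0.001, 0.0], [-0.001, 0.274, -0.962, -0.126], [0.0, 0.0, 0.0, 1.0]]
rack 0.75 [0.4732 0.0059 0.0023]
vial_white 0.63 [0.4715 0.0072 0.0139]
vial_blue 0.63 [ 0.4649 -0.027   0.0145]
vial_black 0.78 [0.4818 0.0386 0.0112]
vial_red 0.77 [0.6456 0.0475 0.003 ]
```

View pics/w1.png

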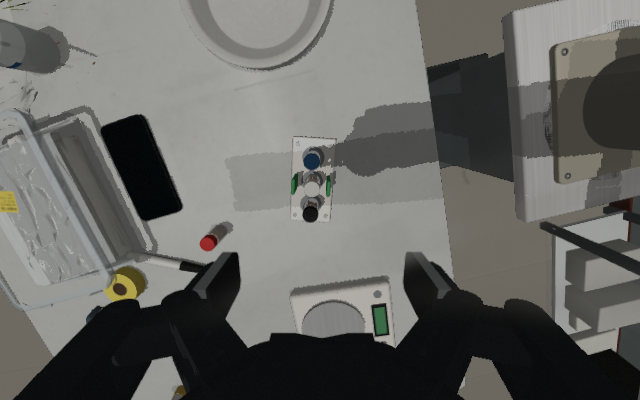

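The wrist view shows the caps at blue (312,159), white (312,187) and black (310,212), the red cap at (208,242) and the rack corners at about (293,137) to (332,222). Next I measure these by colour and corner.

Run:
```python
from h import *
z=np.load('w1.npz'); c=dict(mtx=z['m'],k1=float(z['k'])); T=z['T']
im=cv2.imread('pics/w1.png'); cr=im[120:262,190:350]
cv2.imwrite('pics/w1c.png',cv2.resize(cr,None,fx=5,fy=4,interpolation=cv2.INTER_CUBIC)[:600])
for n,uv,h in (('blue',(312,159),.07),('white',(312,187),.07),('black',(310,212),.07),('red',(208,242),.059)): print(n,ray(c,uv,h,T).round(4))
for uv in ((293,137),(336,139),(332,222),(290,219)): print(ray(c,uv,.01,T).round(4))
```

```text
blue [ 0.4638 -0.0325  0.07  ]
white [0.4728 0.0026 0.07  ]
black [0.4839 0.035  0.07  ]
red [0.6388 0.0464 0.059 ]
[ 0.4861 -0.0644  0.01  ]
[ 0.426  -0.0465  0.01  ]
[0.4612 0.0765 0.01  ]
[0.5243 0.0557 0.01  ]
```

View pics/w1c.png

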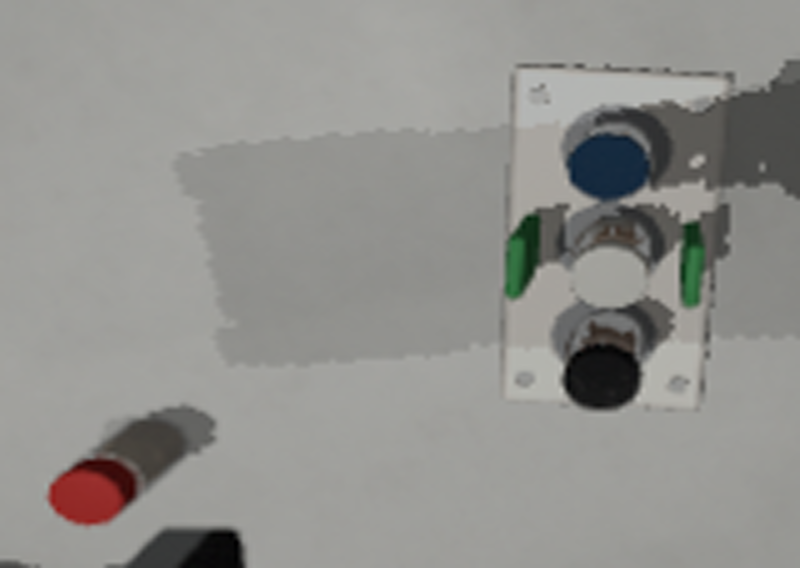

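```bash
cat >> h.py <<'E'
YAW=np.radians(-16.6); AX=YAW; AY=YAW+np.pi/2
uy=np.array([-np.sin(YAW),np.cos(YAW)]); ux=np.array([np.cos(YAW),np.sin(YAW)])
HI=0.165; G=0.035   # grasp height above vial underside
def over(xy,a):
    p=[*xy,HI]; q=best(p,a); bot.goto(p,q)
def pick(xy,a,zs,opening=0.05,force=25):
    bot.grip(opening); over(xy,a)
    bot.line_to([*xy,zs+G-.002],rate=.2); bot.grip(0.0,grasp_force=force); g=bot.get_finger_gap()
    bot.line_to([*xy,HI],rate=.2); print('gap',round(g,4),round(bot.get_finger_gap(),4),'t',bot.get_t())
def place(xy,a,zs,opening=0.045):
    over(xy,a); bot.line_to([*xy,zs+G-.002+.0008],rate=.15); bot.pause(.1)
    print('f',np.round(bot.get_force(),2)); bot.grip(opening); bot.line_to([*xy,HI],rate=.2); print('t',bot.get_t())
E
python3 - <<'E'
from h import *
z=np.load('w1.npz'); c=dict(mtx=z['m'],k1=float(z['k'])); T=z['T']
P={}
for n,uv,h in (('blue',(311.7,160.9),.07),('white',(312,189),.07),('black',(310.3,213.8),.07),('red',(207.6,243),.059)): P[n]=ray(c,uv,h,T)[:2]; print(n,P[n].round(4))
C=np.mean([ray(c,uv,.01,T)[:2] for uv in ((292.9,136.6),(336.4,138.8),(330.5,222),(290.4,220))],0)
print('rack',C, 'berths',C-.036*uy,C+.036*uy)
b=(P['blue']+P['white']+P['black'])/3; print(b)
from os import path
M=(C+b)/2; M=b*.6+C*.4
np.savez('pos.npz',M=M,blue=M-.036*uy,black=M+.036*uy,red=P['red']); print(M)
pick(M-.036*uy,AX,.010)
print(np.round(bot.get_q(),2))
c,T=wrist(); save(c,'w2.png')
E
```

```text
blue [ 0.4647 -0.0303]
white [0.4735 0.0052]
black [0.4842 0.0376]
red [0.6399 0.0478]
rack [0.47477695 0.00546068] berths [ 0.46449217 -0.02903893] [0.48506173 0.03996029]
[0.47413019 0.00416093]
[0.47438889 0.00468083]
gap 0.0232 0.0229 t 6.5
[-0.2   0.06 -0.48  1.04 -0.   -1.48]
```

View pics/w2.png

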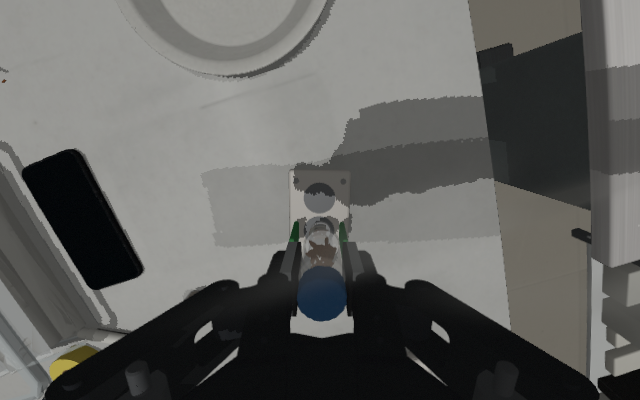

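The blue vial is held upright. Its freed berth mark shows at (319.5,198), which gives me a check on the rack position. Next I measure the dish.

```bash
cat >> h.py <<'E'
from scipy.optimize import least_squares
def circ(c,T,pix,z,r,c0):
    P=np.array([ray(c,p,z,T)[:2] for p in pix])
    s=least_squares(lambda v:np.hypot(*(P-v).T)-r,c0,loss='soft_l1',f_scale=.002)
    return s.x, np.median(abs(s.fun))
E
python3 - <<'E'
from h import *
c,T=wrist(); print('mark',ray(c,(319.5,198),.010,T).round(4), 'cmd',np.load('pos.npz')['blue'])
bot.line_to([.47,-.13,.2],rate=.3)
c,T=wrist(); save(c,'w3.png')
for d in bot.pinpoint(c,'dish')[:2]: print(d['score'],(T@np.r_[d['position'],1])[:3].round(4))
m=bot.cut_out(c,'dish')[0]['pixels'].astype(np.uint8)
k=cv2.findContours(m,cv2.RETR_EXTERNAL,cv2.CHAIN_APPROX_NONE)[0]; k=max(k,key=cv2.contourArea)[:,0].astype(float)
k=k[(k[:,1]>3)&(k[:,0]>3)&(k[:,0]<636)]
x,e=circ(c,T,k[::2],.028,.0985,[.482,-.263]); print('dish',x,e)
E
```

```text
mark [ 0.464 -0.029  0.01 ] cmd [ 0.46410411 -0.02981878]
0.79 [ 0.4849 -0.2547 -0.0021]
dish [ 0.48252563 -0.25807788] 0.0011638037666497625
```

View pics/w3.png

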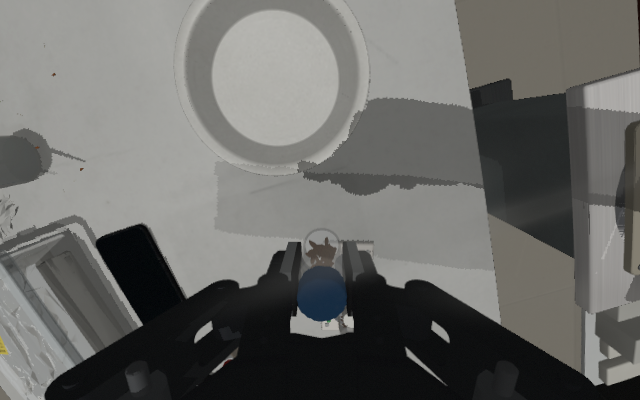

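The picture shows the grey steel dish, with its floor centred at about (275,78), and the circle fit gives (0.4825, -0.258). The berth mark agrees with the rack model to within 1 mm. Next I place blue, then move black.

Run:
```python
from h import *
p=dict(np.load('pos.npz')); D=np.array([.4825,-.258]); p['dblue']=D-.028*uy; p['dblack']=D+.028*uy; np.savez('pos.npz',**p)
place(p['dblue'],AX,.002)
pick(p['black'],AX,.010)
place(p['dblack'],AX,.002)
xy=D+.15*uy; bot.line_to([*xy,.25],rate=.3)
c,T=wrist(); save(c,'w4.png')
for t in ('vial_blue','vial_black','vial_white'):
    for d in bot.pinpoint(c,t)[:2]: print(t,d['score'],(T@np.r_[d['position'],1])[:3].round(4))
print(p['dblue'],p['dblack'])
```

```text
f [ 0.26  0.6  -0.99]
t 11.9583
gap 0.023 0.0234 t 16.2167
f [ 0.81  0.04 -0.39]
t 20.7167
vial_blue 0.75 [ 0.4739 -0.2829  0.0042]
vial_black 0.61 [ 0.4896 -0.2284  0.0035]
vial_white 0.65 [0.4734 0.0048 0.0133]
[ 0.47450073 -0.28483303] [ 0.49049927 -0.23116697]
```

View pics/w4.png

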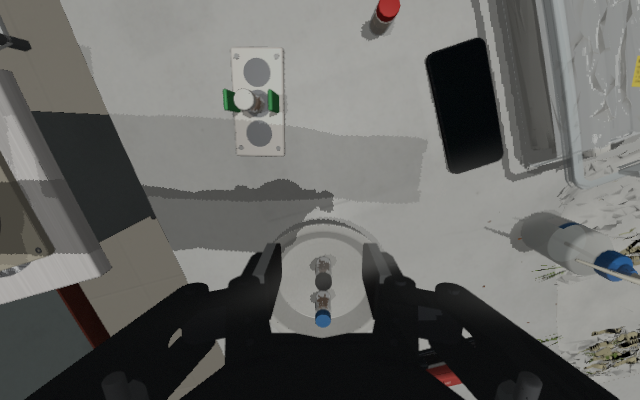

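Blue (323,318) and black (323,283) both stand upright in the dish. The freed berth marks are at (257,71) and (259,133), the white cap at (244,99) and the red cap at (388,10). Next I pick the white vial, gripping along y, then look at the balance.

Run:
```python
from h import *
p=dict(np.load('pos.npz'))
c,T=wrist()
a,b=ray(c,(257.2,71.5),.01,T),ray(c,(259.3,133.5),.01,T)
print('marks',a,b,(a+b)/2,'yaw',np.degrees(np.arctan2(-(a-b)[0],(a-b)[1])),'M',p['M'])
print('white',ray(c,(244,99),.07,T),'red',ray(c,(388.5,11),.059,T))
pick(p['M'],AY,.010)
v=[.47,.33,.22]; bot.goto(v,best(v,AX))
c,T=wrist(); save(c,'w5.png'); np.savez('w5.npz',T=T,m=c['mtx'],k=c['k1'])
for d in bot.pinpoint(c,'balance')[:2]: print(d['score'],(T@np.r_[d['position'],1])[:3].round(4))
print(bot.get_t(),bot.get_finger_gap())
```

```text
marks [0.48757049 0.03894105 0.01      ] [ 0.46520946 -0.03066862  0.01      ] [0.47638998 0.00413622 0.01      ] yaw -17.80881523180587 M [0.47438889 0.00468083]
white [0.47487253 0.00384392 0.07      ] red [0.64008976 0.04273727 0.059     ]
gap 0.0227 0.0226 t 24.9333
0.76 [4.995e-01 2.540e-01 4.000e-04]
26.2833 0.022647479060804002
```

View pics/w5.png

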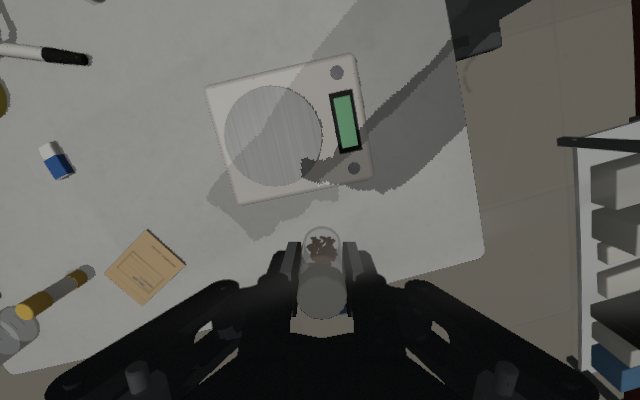

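The white vial is held upright and the pan is centred at about (273,136), with the display at (345,120). Next I place it on the pan.

Run:
```python
from h import *
z=np.load('w5.npz'); c=dict(mtx=z['m'],k1=float(z['k'])); T=z['T']
pts=[(223.5,136),(273,85.5),(273,186.5),(322.5,135),(238,100),(238,172),(308,100)]
B,e=circ(c,T,pts,.032,.054,[.5,.255]); print('pan',B,e)
place(B,AX,.032)
v=[*(B+.15*uy),.25]; bot.line_to(v,rate=.4)
c,T=wrist(); save(c,'w6.png');
```

```text
pan [0.50308079 0.25785074] 0.00041134889420761656
f [-0.48  1.08  0.15]
t 28.6583
```

View pics/w6.png

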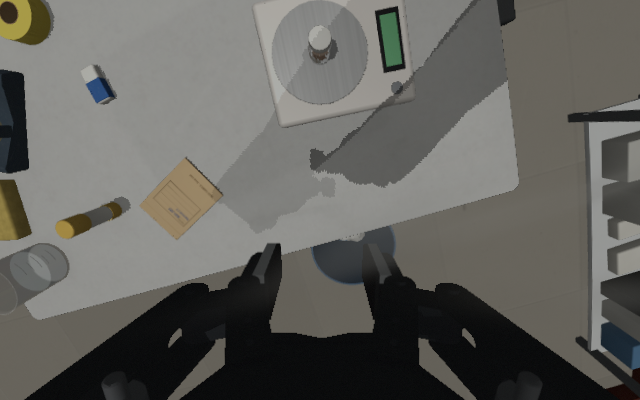

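The white vial stands upright on the middle of the pan: its cap is at (319,37), its base at about (320,55), and the pan centre is at about (319,51). Next is the red vial. I grip it along rack x to centre it, regrip along y, and place it on the middle berth.

Run:
```python
from h import *
p=dict(np.load('pos.npz')); r=np.array([.640,.0455])
h=[*(r+.14*uy-.02*ux),.26]; bot.grip(.05); bot.goto(h,best(h,AX)); c,T=wrist()
for d in bot.pinpoint(c,'vial_red')[:2]: print(d['score'],(T@np.r_[d['position'],1])[:3].round(4))
m=bot.cut_out(c,'vial_red')
hsv=cv2.cvtColor(c['frame'],cv2.COLOR_RGB2HSV); k=((hsv[...,0]<8)|(hsv[...,0]>172))&(hsv[...,1]>150)&(hsv[...,2]>60)&cv2.dilate(m[0]['pixels'].astype(np.uint8),np.ones((7,7))).astype(bool)
v,u=np.nonzero(k); q=ray(c,(u.mean(),v.mean()),.055,T); print('red cap',len(u),q)
save(c,'w7.png')
if np.hypot(*(q[:2]-r))<.008: r=(q[:2]+r)/2
bot.goto([*r,.12],best([*r,.12],AX)); bot.line_to([*r,G-.002],rate=.2); bot.grip(0,grasp_force=20); print(bot.get_finger_gap())
bot.grip(.05); bot.line_to([*r,.12],rate=.3)
bot.goto([*r,.12],best([*r,.12],AY)); bot.line_to([*r,G-.002],rate=.2); bot.grip(0,grasp_force=25); print(bot.get_finger_gap())
bot.line_to([*r,HI],rate=.25)
print(bot.get_t())
M=p['M']+[.0006,-.0001]
over(M,AY); c,T=wrist(); save(c,'w8.png'); print(bot.get_t(),bot.get_finger_gap())
```

```text
0.76 [0.6428 0.0492 0.0017]
red cap 330 [0.64195881 0.04866517 0.055     ]
0.022478574116363056
0.02235245118398932
36.2
36.975 0.02234281584849562
```

View pics/w8.png

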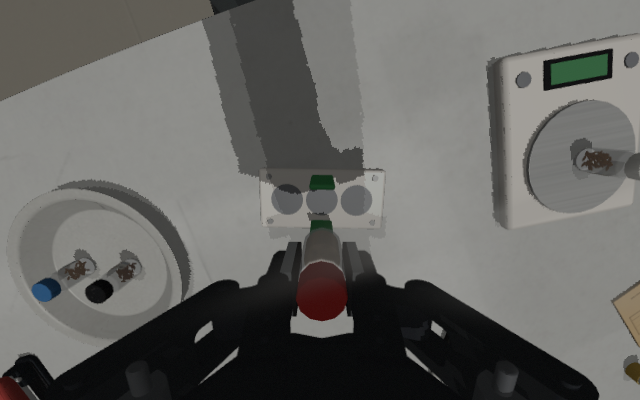

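The red vial is held upright above the rack. The berth marks are at (287,199), (321,200) and (356.5,199), the neighbours stand in the dish at (62,280) and (112,280), and the white vial stands on the pan at (597,158). I check the berth centre from this view, then place it.

Run:
```python
from h import *
p=dict(np.load('pos.npz')); c,T=wrist()
a,b=ray(c,(287.3,199),.01,T)[:2],ray(c,(356.5,199.5),.01,T)[:2]
m=(a+b)/2; d=b-a; d=d if d[1]>0 else -d
print('mid',m,'yaw',np.degrees(np.arctan2(-d[0],d[1])),'M',p['M'])
M=(p['M']+[.4764,.0041]+m)/3 if np.hypot(*(m-p['M']))<.004 else p['M']; print(M)
place(M,AY,.010)
bot.goto([*p['dblue'],HI],best([*p['dblue'],HI],AX))
pick(p['dblue'],AX,.002)
place(p['blue'],AX,.010)
v=[*(p['blue']+.14*uy),.22]; bot.goto(v,best(v,AX)); c,T=wrist(); save(c,'w9.png'); np.savez('w9.npz',T=T,m=c['mtx'],k=c['k1'])
```

```text
mid [0.47743883 0.00549523] yaw -16.98848803494784 M [0.47438889 0.00468083]
[0.47607591 0.00475869]
f [ 0.12 -0.04 -0.06]
t 39.4333
gap 0.0228 0.0227 t 42.975
f [-0.2   0.33 -0.62]
t 47.425
```

View pics/w9.png

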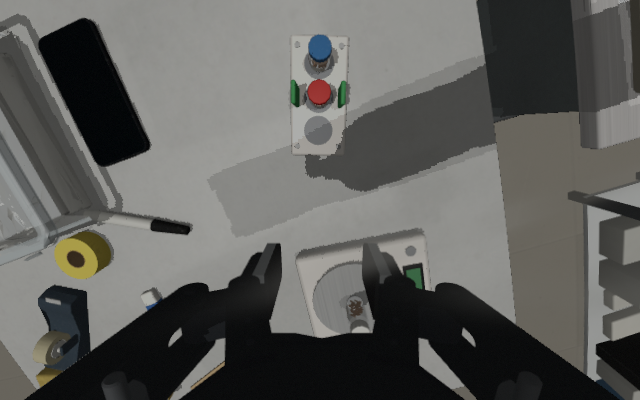

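Blue (319,47) and red (319,93) stand upright in the rack, and black's berth is free at (318,130). Next I return black.

Run:
```python
from h import *
z=np.load('w9.npz'); c=dict(mtx=z['m'],k1=float(z['k'])); T=z['T']
print('blue',ray(c,(319.5,47),.07,T),'red',ray(c,(319,92.5),.069,T),'blackmark',ray(c,(318.3,130),.01,T))
p=dict(np.load('pos.npz')); print(p['blue'],p['M'],p['black'])
pick(p['dblack'],AX,.002)
place(p['black'],AX,.010)
v=[*(p['M']+.10*uy),.17]; bot.goto(v,best(v,AX)); c,T=wrist(); np.savez('w10.npz',T=T,m=c['mtx'],k=c['k1'])
f=c['frame']; cv2.imwrite('pics/w10.png',cv2.resize(f[0:260,200:440],None,fx=2.3,fy=2.3,interpolation=cv2.INTER_CUBIC)[:,:,::-1])
```

```text
blue [ 0.46415021 -0.02964196  0.07      ] red [0.47553411 0.0069257  0.069     ] blackmark [0.48631732 0.0392242  0.01      ]
[ 0.46410411 -0.02981878] [0.47438889 0.00468083] [0.48467367 0.03918044]
gap 0.0229 0.0227 t 52.4417
f [0.32 0.14 0.83]
t 56.85
```

View pics/w10.png

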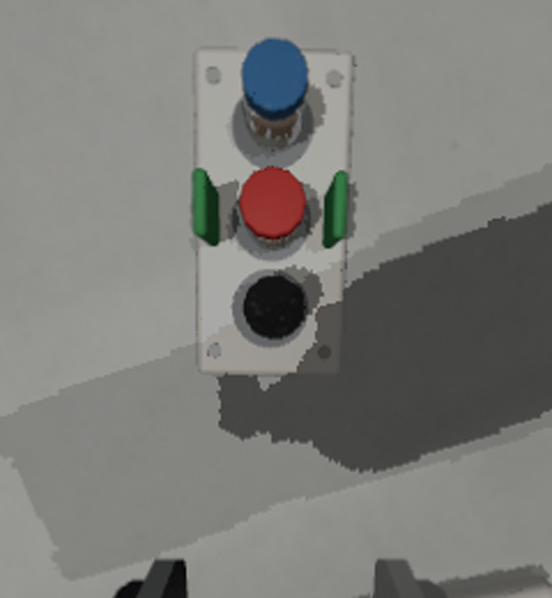

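The crop shows blue (275,80), red (272,203) and black (275,306) all upright on their berth marks, with red midway between the uprights. I raise the arm, check the white vial once more and hand in.

Run:
```python
from h import *
x=np.array(bot.get_position()); bot.line_to(x+[0,.16,.15],rate=.2)
c=bot.camera('side'); T=np.array(c['cam_to_world'])
for t in ('vial_white','vial_blue','vial_black','vial_red'):
    for d in bot.pinpoint(c,t)[:2]: print(t,round(d['score'],2),(T@np.r_[d['position'],1])[:3].round(4))
x=np.array(bot.get_position()); bot.line_to(x+[0,.14,0],rate=.3)
c,T=wrist(); save(c,'w11.png')
```

```text
vial_white 0.62 [0.4974 0.2562 0.0238]
vial_blue 0.42 [ 0.4676 -0.0346  0.0137]
vial_black 0.43 [0.486  0.0386 0.0063]
vial_red 0.44 [0.476  0.0065 0.0069]
```

View pics/w11.png

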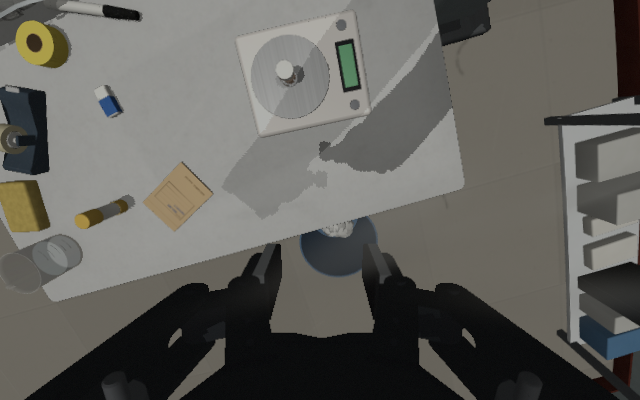

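The white vial stands upright at the middle of the pan: its cap is at (286,69), its base at about (290,76), and the pan centre is at (290,76). I hand in.

```bash
python3 -c "
from h import *
print(bot.get_t(),bot.finish_job())"
```

```text
the job is handed in; nothing more can be done
59.425 None
```

The job is done and handed in at 59.4 s. In the order asked:
1. Blue and black went into the steel dish.
2. White went onto the middle of the balance pan.
3. Red went onto the middle berth.
4. Blue and black went back to the berths they came from.

**Last checks:** the final wrist pictures show all four vials upright and let go. Red is midway between the uprights, and white's base is at the pan centre, to within about a pixel by eye. The arm was clear of everything.

**Disagreements:**
- **Rack centre:** different views differed by up to 3 mm in x, so I averaged them for the red placing.
- **Red in y:** one cap reading put red about 2 mm off the berth centre in y, which is within the camera error.
- **Side-camera network:** it put white about 6 mm from the pan centre I had fitted, with z about 8 mm low, and blue about 6 mm off. The close-up pictures don't show either offset, so I trusted those.

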